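# Pack the offcut tray level and sweep the gauge bar

### The arm

A 7-joint arm with a two-finger parallel gripper is mounted at the origin on a cart in front of the work surface, level with it; the furniture and walls round the work are solid. World frame = base frame: x ahead of the robot, y to its left, z up, the work surface at z = 0. Lengths are in m, angles in rad, forces in N, time in s.
With the tool pointing down it reaches from about 0.4 to 0.85 m from the base axis. Payload 6.9 kg.
Tool frame: the origin (TCP) lies midway between the tips of the shut fingers; the grasp point (between the pads) lies behind it (ctrl.pinch_z is the z of the grasp point in the tool frame, in m); z points along the fingers, y is the direction in which the jaws open and shut (so a half turn about z gives the same grasp; the last joint's range is limited). The gripper opens to 85 mm and grips with 20 to 120 N. Pads are 22 mm wide; open, the fingers measure 114 mm over their backs; the gripper's body (76 mm by 85 mm) begins 54 mm behind the grasp point. The pads swing forward as they close: fully open they stand 13 mm farther back than shut.
Start: joints at [-1.198, 0.507, -0.238, 1.5, 0.126, 1.149, -0.155], TCP at [0.165, 0.603, 0.199] pointing down, gripper open.
Joint ranges: [-3.08, 3.08], [-0.24, 2.05], [-1.43, 1.35], [0, 2.5], [-1.52, 4.66], [0.17, 1.96], [-2.89, 2.89]. Speed limits (rad/s): [2.39, 2.39, 3.14, 3.14, 3.14, 3.14, 3.14].

### API

Orientations are given as a unit quaternion [w, x, y, z].
In Python, from station import ctrl, get_state, vision, ticket, models gives the robot as it stands. Calls block until the motion is done:
- ctrl.movep(position, orientation): joint-space move of the TCP to a pose.
- ctrl.movel(position, frame=None, max_speed=0.15): straight line of the TCP; frame=None keeps the orientation; max_speed is the mean speed in m/s.
- ctrl.set_joints(angles): joint-space move.
- ctrl.ungrasp() and ctrl.close_gripper(force=None): open the fingers fully, or close them until they stop; force is the grip in N (None keeps the last).
- ctrl.pause(seconds).
- ctrl.ik(position, orientation): joint angles nearest the present ones, or None.
- get_state(): the state.
- vision.grab_frame(name): name is "scene" or "top"; returns (picture, depth): 420x560x3 uint8, blue, green, red; 420x560 float32, m along the optical axis (not along the pixel's ray), 0 where there is no reading.
- vision.camera_info(name): a dict with "mtx" (3x3 intrinsics, pixels), "R" (3x3) and "t" (3): a world point X has camera coordinates R X + t. Camera axes: x right, y down, z forward; pixel columns grow to the right and rows downward; lengths in m; the calibration is good to about 2 mm. A picture is of the moment at which its call begins. camera_info takes no time and is no camera call.
A pose or a line that the arm cannot do raises ctrl.Unreachable and nothing moves.
- ticket.close_job(): hands the job in, once; it reports no verdict.
Trained networks look in the newest picture that a camera, given by its name, has taken for a name from the list of things; names that differ only in an ending like _2 or _b are one class to them, and where a whole thing is asked for, a point or a joint stands for the part that bears it (a point fixed in the world has none). Each returns a list of dicts, best first, with "p" (0 to 1); they miss things now and then, are a little off and sometimes report something else, mostly with a low value. They report only what shows in the picture. A call takes as long as a camera call.
- models.recognise(camera, target): "point" ([column, row] in pixels, amid what is visible of it).
- models.masks_of(camera, target): "mask" (420x560 bool, what is visible of it) and "point" ([column, row] in pixels, amid what is visible of it).
The state is a dict: "time": time; "qpos": joint angles; "qd": joint speeds; "tau": joint torques, N m; "tcp_pos": TCP position; "eef_rot": TCP orientation; "contact_force": force on the tool from outside, world axes, zero at the start; "wrist_torque": the same for the moment, N m; "width": finger opening in m.
Only numpy, scipy, OpenCV 4.12 (cv2) and the standard library are available. Lean on these libraries where they do the work, as an engineer would, in place of code of your own. Each camera call takes 0.05 s, during which the arm holds its last target. There are 200 camera calls.

### The job

Take the sanding block out of the packing tray and lay it flat in the middle of the rubber mat. Then lay every wooden block that is on the bench flat in the tray, side by side, with nothing sticking up above the rim and the gauge bar still parked at the near end; when all are in, sweep the gauge bar over the tray right to its far end to prove the load is level, and bring it back to park at the near end. Do not disturb the steel bracket.

Things in the scene. Friction and masses are not known exactly. Their poses are not given: they have to be found in the camera images.
- tray: open wooden packing tray, fixed. Origin under its centre on the bench; x points away from the robot, y to the left (yaw varies a little). Outside 258 mm (x) by 280 mm (y), 296 over the aluminium side runners; walls 9 mm thick, rim 46 mm above the bench; inside 240 (x) by 262 mm (y), floor 8 mm above the bench, 38 mm deep
- bar (a joint): travel of the gauge bar along the tray's +x, in m: 0 parked at the near (robot) end, 0.26 at its stop over the far wall. Slides with about 2 N of friction and stays where it is left; it runs 3 mm above the rim, so anything that sticks up stops it
- bar_mid (a point): centre of the gauge bar, a pale wooden bar across the tray, 20 mm thick (x), 316 mm long (y), 36 mm high; underside 49, this point 67, top 85 mm above the bench; metal cheeks 26 mm thick (x) at both ends reach down outside the tray. Axes as the tray; at joint 0 it is at x = -0.135 m in the tray's frame. Pinch it across its thickness from above, or push it
- sander_mid (a point): centre of the orange-brown cork sanding block, 64 x 112 x 36 mm (local x, y, z), length along its y, that lies in the tray at the start; flat on a surface this point is 16 mm above it. Mass about 0.14 kg
- mat: thin black rubber mat on the bench left of the tray, fixed, 100 mm (x) by 140 mm (y), 3 mm thick; origin under its centre
- block_a_mid (a point): centre, 15 mm above its underside, of a wooden block, a 46 x 120 x 30 mm pine offcut (local x, y, z; length along y), 0.12 kg; lies flat on the bench beside the tray. May be absent (None)
- block_b_mid (a point): centre, 15 mm above its underside, of a wooden block, a 46 x 120 x 30 mm pine offcut (local x, y, z; length along y), 0.12 kg; lies flat on the bench beside the tray. May be absent (None)
- block_c_mid (a point): centre, 15 mm above its underside, of a wooden block, a 46 x 120 x 30 mm pine offcut (local x, y, z; length along y), 0.12 kg; lies flat on the bench beside the tray. May be absent (None)
- block_d_mid (a point): centre, 12 mm above its underside, of a wooden block, a 60 x 85 x 24 mm beech offcut (local x, y, z; length along y), 0.09 kg; lies flat on the bench beside the tray. May be absent (None)
- block_e_mid (a point): centre, 12 mm above its underside, of a wooden block, a 60 x 85 x 24 mm beech offcut (local x, y, z; length along y), 0.09 kg; lies flat on the bench beside the tray. May be absent (None)
- bracket: bystander: bent steel bracket 60 x 40 x 50 mm (x, y, z) on the bench near the robot, right of the tray; leave it alone. Origin under its base

How it is judged:
By the outcome, as a careful person would: the job done as asked, in the order asked, and still so for the second after the job is handed in, with the robot touching nothing.
Of block_a, block_b, block_c, block_d, block_e only 3 to 5 are there at a start; the rules pass over those that are not, and their reading is None.
At some moment in a run one of sander, block_a, block_b, block_c, block_d, block_e may be knocked a few centimetres aside while the robot is not near it.
Once in a run the grip may slacken for a moment while it holds something.
It also fails if it takes over 210 s, if anything falls off the work surface, if the arm or the gripper's body presses on something with over 40 N, if the wrist force passes 120 N, or if a joint passes its speed limit or range.

## Working session

There is one attempt and no reset: what is moved stays moved. The work goes in short steps, each a Python script; the robot and the scene stay as the last script left them, time stands still between calls to the robot, and variables do not carry over. Pictures are saved under pics/ and viewed, about 12 in all and at most 16, crops included, and the job is handed in when it is done.

```bash
mkdir -p pics; ls
python3 - <<'E'
from station import ctrl,get_state,vision,models
import cv2,numpy as np
s=get_state();print(s['time'],s['tcp_pos'],s['eef_rot'],s['width'],ctrl.pinch_z)
for c in('top','scene'):
    im,d=vision.grab_frame(c);cv2.imwrite(f'pics/{c}0.png',im);i=vision.camera_info(c);print(c,i['mtx'],i['R'],i['t'],(d==0).mean())
E
```

```text
pics
0.0 [0.165304   0.60215107 0.19783243] [-1.07690328e-04  1.33486917e-01  9.91050176e-01 -8.83489225e-04] 0.08554250460061463 -0.0187
top [[397.15879049   0.         278.1700354 ]
 [  0.         397.15879049 208.47558415]
 [  0.           0.           1.        ]] [[ 0.01649445 -0.99959177  0.02332858]
 [-0.99654159 -0.01833561 -0.08104731]
 [ 0.08144197 -0.02191107 -0.99643721]] [0.00708536 0.51581187 1.07028174] 0.0041921768707483
scene [[470.63188371   0.         280.4804114 ]
 [  0.         470.63188371 201.94778008]
 [  0.           0.           1.        ]] [[ 0.6992918  -0.71483286  0.00222889]
 [-0.35396146 -0.34897163 -0.86771544]
 [ 0.62104933  0.60599735 -0.49705628]] [-0.3221592   0.22777059  0.78659389] 0.0037797619047619047
```

View pics/top0.png

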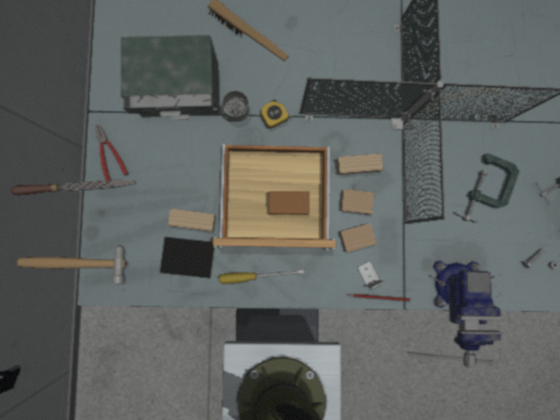

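View pics/scene0.png

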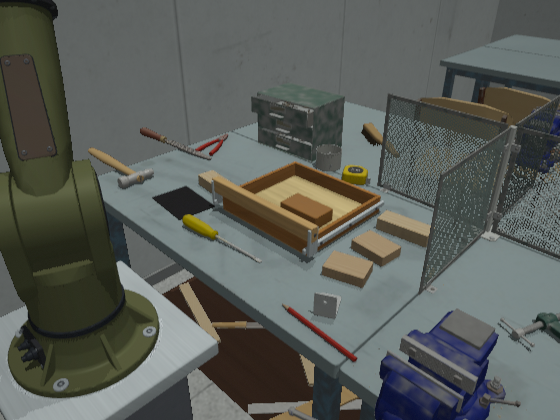

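Top view: the tray is centred at about (275,195), with the sander at (289,203) inside it and the parked bar at row 243. The mat is at (187,257). Four blocks show: one on the left at (191,219) and three on the right at (360,163), (357,202) and (357,237). The bracket is at (370,272), and a mesh screen stands to the right of the blocks.

```bash
cat > h.py <<'E'
from station import ctrl,get_state,vision,models,ticket
import cv2,numpy as np
from scipy.spatial.transform import Rotation as Ro
def cloud(cam,d):
    i=vision.camera_info(cam);K=i['mtx'];v,u=np.mgrid[:420,:560]
    P=np.stack([(u-K[0,2])/K[0,0]*d,(v-K[1,2])/K[1,1]*d,d],-1)
    return (P-i['t'])@i['R']
def rect(xy):
    """centre, (long, short), yaw of long axis from world x, deg in (-90,90]"""
    (cx,cy),(w,h),a=cv2.minAreaRect((np.asarray(xy)*1000).astype(np.float32))
    if h>w: w,h,a=h,w,a+90
    return np.array([cx,cy])/1000,(round(w),round(h)),(a+90)%180-90
def things(target,cam='top',tol=.006,pmin=.3):
    im,d=vision.grab_frame(cam);W=cloud(cam,d);out=[]
    for m in models.masks_of(cam,target):
        if m['p']<pmin: continue
        k=m['mask']&(d>0);k&=cv2.erode(k.astype(np.uint8),np.ones((1,1)))>0
        P=W[k];
        if len(P)<20: continue
        z=np.percentile(P[:,2],70);P=P[abs(P[:,2]-z)<tol]
        c,s,a=rect(P[:,:2]);out.append(dict(p=round(m['p'],2),px=np.round(m['point']),c=c,z=z,s=s,yaw=a,n=len(P)))
    return out
def show(l):
    for o in l: print(o['p'],o['px'],'c',o['c'].round(4),'z',round(o['z'],4),o['s'],'yaw',round(o['yaw'],1),o['n'])
E
python3 - <<'E'
from h import *
for t in('tray','bar_mid','sander_mid','mat','block_a_mid','block_d_mid','bracket'):
    print(t);show(things(t))
im,d=vision.grab_frame('top');W=cloud('top',d)
for n,(u,v) in dict(bench=(300,260),floor=(250,190),rimL=(222,190),barc=(275,243),mesh=(425,215),meshtop=(422,150),meshl=(408,200)).items(): print(n,W[v,u].round(4))
E
```

```text
tray
0.75 [270. 193.] c [0.5565 0.0253] z 0.0133 (263, 241) yaw -89.9 5852
bar_mid
0.56 [275. 242.] c [0.4227 0.0262] z 0.0873 (314, 23) yaw 90.0 915
sander_mid
0.75 [291. 202.] c [ 0.532  -0.0112] z 0.0444 (106, 60) yaw -88.9 878
mat
0.92 [189. 255.] c [0.3784 0.2643] z 0.0057 (142, 100) yaw 84.4 1794
block_a_mid
0.7 [361. 163.] c [ 0.645  -0.2093] z 0.0319 (120, 46) yaw -83.9 696
0.33 [275. 244.] c [0.4226 0.025 ] z 0.0873 (311, 21) yaw -89.7 922
block_d_mid
0.97 [360. 240.] c [ 0.4406 -0.2045] z 0.0265 (86, 60) yaw -72.7 667
bracket
0.72 [362. 277.] c [ 0.3416 -0.2369] z 0.0067 (57, 36) yaw 26.0 251
bench [ 0.3749 -0.0475 -0.0019]
floor [0.5665 0.095  0.0109]
rimL [0.5622 0.1699 0.0325]
barc [0.4213 0.0242 0.0855]
mesh [ 0.4955 -0.3387  0.1519]
meshtop [ 0.6924 -0.3925  0.0009]
meshl [ 0.5445 -0.3394  0.0328]
```

```bash
cat >> h.py <<'E'
def blobs(lo=.016,hi=.042,box=(.3,.75,-.32,.4),excl=None,amin=150):
    """level-topped bodies seen by the top camera with height lo..hi"""
    im,d=vision.grab_frame('top');W=cloud('top',d);x,y,z=np.moveaxis(W,-1,0)
    k=(d>0)&(z>lo)&(z<hi)&(x>box[0])&(x<box[1])&(y>box[2])&(y<box[3])
    if excl: k&=~((x>excl[0])&(x<excl[1])&(y>excl[2])&(y<excl[3]))
    k=cv2.morphologyEx(k.astype(np.uint8),cv2.MORPH_OPEN,np.ones((3,3)))
    n,L,st,ce=cv2.connectedComponentsWithStats(k);out=[]
    for j in range(1,n):
        if st[j,4]<amin: continue
        P=W[L==j];zt=np.median(P[:,2]);P=P[abs(P[:,2]-zt)<.006];c,s,a=rect(P[:,:2])
        out.append(dict(p=1,px=ce[j].round(),c=c,z=zt,s=s,yaw=a,n=len(P)))
    return out
TRAY=np.array([.557,.0257]);EX=(.40,.70,-.13,.185)
def quat(jaw_deg,pos):
    """tool down, jaws along jaw_deg; the half turn with the smaller last joint"""
    best=None
    for a in(jaw_deg,jaw_deg+180):
        y=np.array([np.cos(np.radians(a)),np.sin(np.radians(a)),0]);z=np.array([0,0,-1.])
        q=Ro.from_matrix(np.stack([np.cross(y,z),y,z],1)).as_quat(scalar_first=True)
        j=ctrl.ik(pos,q)
        if j is not None and (best is None or abs(j[6])<best[0]): best=(abs(j[6]),q)
    if best is None: raise RuntimeError(f'no ik {pos} {jaw_deg}')
    return best[1]
def go(xy,z,jaw):
    p=[xy[0],xy[1],z];ctrl.movep(p,quat(jaw,p))
def pick(xy,jaw,z,force=50,up=.2):
    ctrl.ungrasp();go(xy,up,jaw);ctrl.movel([*xy,z+.03]);ctrl.movel([*xy,z],max_speed=.06)
    ctrl.close_gripper(force);w0=get_state()['width'];ctrl.movel([*xy,up],max_speed=.12);s=get_state()
    print('t',round(s['time'],1),'width',round(w0,4),round(s['width'],4),'F',s['contact_force'].round(1));return s['width']
def place(xy,jaw,z,up=.2):
    go(xy,up,jaw);ctrl.close_gripper();w=get_state()['width']
    if w<.03: print('LOST before placing',w);return
    ctrl.movel([*xy,z+.03]);ctrl.movel([*xy,z],max_speed=.05);s=get_state();print('at',s['tcp_pos'].round(4),'w',round(s['width'],4),'F',s['contact_force'].round(1))
    ctrl.ungrasp();ctrl.movel([*xy,up]);print('t',round(get_state()['time'],1))
E
python3 - <<'E'
from h import *
show(blobs(excl=EX)); print('sander');show(blobs(lo=.03,hi=.055,box=(.44,.67,-.09,.14)))
print('mat');show(things('mat'))
s=things('sander_mid')
for o in s:
  for z in(.014,.2): print(quat(o['yaw']+90,[*o['c'],z]).round(3),np.round(ctrl.ik([*o['c'],z],quat(o['yaw']+90,[*o['c'],z])),2))
E
```

```text
1 [360. 163.] c [ 0.645  -0.2092] z 0.0308 (121, 47) yaw -84.3 723
1 [358. 201.] c [ 0.5394 -0.2027] z 0.0252 (85, 60) yaw 84.1 672
1 [191. 219.] c [0.4812 0.2511] z 0.0313 (120, 46) yaw 83.8 753
1 [358. 237.] c [ 0.4407 -0.2047] z 0.0254 (86, 60) yaw -73.3 677
1 [236. 277.] c [0.3255 0.1226] z 0.0263 (99, 27) yaw -88.3 291
sander
1 [289. 202.] c [ 0.5321 -0.0126] z 0.0432 (108, 60) yaw -89.0 931
mat
0.61 [188. 256.] c [0.3787 0.2628] z 0.0057 (144, 100) yaw 84.8 1839
[0.    0.7   0.714 0.   ] [-0.16  0.6   0.21  1.97 -0.21  0.59  0.21]
[0.    0.7   0.714 0.   ] [-0.27  0.38  0.36  1.75 -0.15  1.04  0.16]
[0.    0.745 0.667 0.   ] [-0.62  0.61  0.14  1.94 -0.14  0.6  -0.49]
[0.    0.745 0.667 0.   ] [-0.66  0.38  0.19  1.72 -0.08  1.05 -0.55]
```

Run:
```python
from h import *
s=blobs(lo=.03,hi=.055,box=(.44,.67,-.09,.14));show(s);o=s[0]
pick(o['c'],o['yaw']+90,.013,60)
if get_state()['width']>.05:
    place([.3786,.2636],84.6-90,.013-.008+.003+.001)
ctrl.movel([.3786,.2636,.3]);im,_=vision.grab_frame('scene');cv2.imwrite('pics/s1.png',im)
```

```text
1 [289. 202.] c [ 0.5321 -0.0126] z 0.0432 (108, 60) yaw -88.9 929
t 8.3 width -0.0004 0.0001 F [0.3 0.4 0.3]
```

View pics/s1.png

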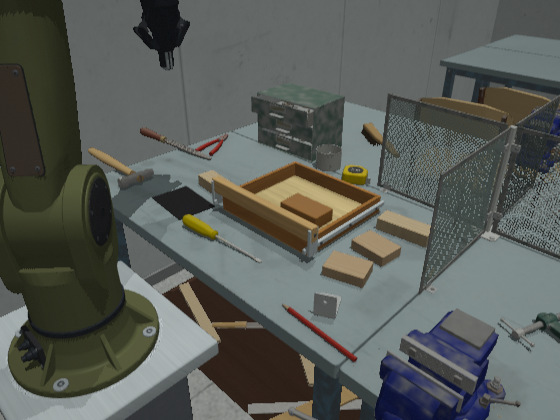

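The gripper closed on nothing. The sander still lies in the tray at about (306,207) in the scene view and the arm is clear above the mat. I'll find out why before retrying.

Run:
```python
from h import *
s=blobs(lo=.03,hi=.055,box=(.44,.67,-.09,.14));show(s);o=s[0]
im,d=vision.grab_frame('top');W=cloud('top',d)
print('z across x at centre', [(round(W[r,289,0],3),round(W[r,289,2],4)) for r in range(185,222,2)])
go(o['c'],.2,o['yaw']+90);print(get_state()['tcp_pos'],Ro.from_quat(get_state()['eef_rot'],scalar_first=True).as_matrix().round(2).tolist())
ctrl.ungrasp();ctrl.movel([*o['c'],.043])
ctrl.movel([*o['c'],.013],max_speed=.06);g=get_state();print(g['tcp_pos'],g['width'],g['contact_force'].round(1))
im,_=vision.grab_frame('scene');cv2.imwrite('pics/s2.png',cv2.resize(im[140:280,200:400],None,fx=3.5,fy=3.5))
```

```text
1 [289. 202.] c [ 0.5321 -0.0126] z 0.0433 (108, 60) yaw -89.0 931
z across x at centre [(np.float64(0.583), np.float64(0.0099)), (np.float64(0.577), np.float64(0.0078)), (np.float64(0.572), np.float64(0.0062)), (np.float64(0.562), np.float64(0.04)), (np.float64(0.556), np.float64(0.0433)), (np.float64(0.551), np.float64(0.0395)), (np.float64(0.545), np.float64(0.0452)), (np.float64(0.54), np.float64(0.0468)), (np.float64(0.535), np.float64(0.0435)), (np.float64(0.529), np.float64(0.0422)), (np.float64(0.524), np.float64(0.0397)), (np.float64(0.518), np.float64(0.0476)), (np.float64(0.513), np.float64(0.0441)), (np.float64(0.507), np.float64(0.0462)), (np.float64(0.502), np.float64(0.0381)), (np.float64(0.499), np.float64(0.0109)), (np.float64(0.493), np.float64(0.011)), (np.float64(0.488), np.float64(0.0105)), (np.float64(0.482), np.float64(0.0103))]
[ 0.53220937 -0.01102522  0.20017631] [[-0.02, 1.0, 0.0], [1.0, 0.02, 0.0], [0.0, 0.0, -1.0]]
[ 0.53203071 -0.01270027  0.01277077] 0.0855650384114606 [ 0.   0.1 -0.4]
```

View pics/s2.png

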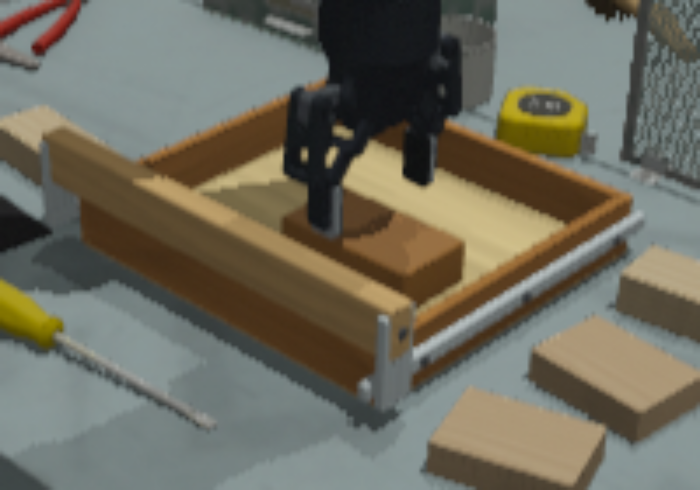

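The fingers straddle the block correctly: the near finger is at (325,215) and the far one at (420,165). Closing from here, in small steps.

Run:
```python
from h import *
ctrl.close_gripper(60)
for _ in range(3):
    g=get_state();print(round(g['time'],2),round(g['width'],4),g['contact_force'].round(1),g['tcp_pos'].round(4));ctrl.pause(.3)
```

```text
15.5 -0.0003 [-0.4 -0.5  0.5] [ 0.5322 -0.0126  0.013 ]
15.8 -0.0001 [-0.2  0.3 -0.3] [ 0.5321 -0.0126  0.013 ]
16.1 -0.0002 [-1.1 -0.6  0.3] [ 0.5321 -0.0126  0.013 ]
```

Run:
```python
from h import *
im,d=vision.grab_frame('scene');i=vision.camera_info('scene')
def pr(X): p=i['mtx']@(i['R']@np.array(X)+i['t']);return p[:2]/p[2]
print(pr([.5321,-.0126,.013]),pr([.5321,-.0126,.044]))
c=cv2.resize(im[140:280,200:400],None,fx=3.5,fy=3.5,interpolation=cv2.INTER_CUBIC)
u,v=((pr([.5321,-.0126,.013])-[200,140])*3.5).astype(int);cv2.circle(c,(u,v),4,(0,0,255),1)
cv2.imwrite('pics/s3.png',c)
```

```text
[305.64284754 215.83449658] [306.02925819 204.39074239]
```

View pics/s3.png

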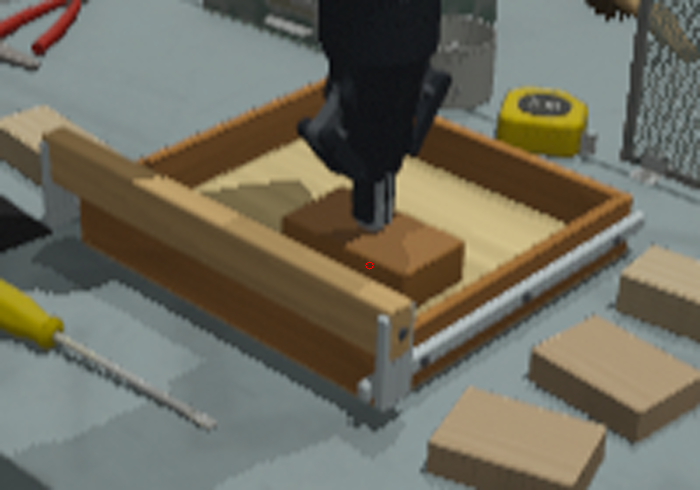

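The closed fingertips are at (372,228) in the crop, on top of the cork at z≈0.044. The reported TCP projects to (370,265), so the real tips seem to sit about 30 mm higher than reported. I'll measure that in free air.

Run:
```python
from h import *
for p in([.5321,-.0126,.12],[.45,.2,.15]):
    ctrl.movel(p);ctrl.pause(.3);t=get_state()['tcp_pos'];i=vision.camera_info('scene')
    im,d=vision.grab_frame('scene');W=cloud('scene',d)
    D=W-t;k=(d>0)&(np.hypot(D[...,0],D[...,1])<.03)&(D[...,2]>-.02)
    Z=np.sort(D[k][:,2]);P=D[k];lo=P[P[:,2]<Z[5]+.012]
    print(t.round(4),'lowest dz',Z[:12:3].round(4),'tip centre off',lo.mean(0).round(4),len(lo))
    im,d=vision.grab_frame('top');W=cloud('top',d);D=W-t;k=(d>0)&(np.hypot(D[...,0],D[...,1])<.12)&(D[...,2]>-.03);print(' top view min dz',D[k][:,2].min() if k.any() else None)
```

```text
[ 0.5318 -0.0126  0.1194] lowest dz [0.0335 0.0345 0.0354 0.0374] tip centre off [-0.0056 -0.005   0.0416] 54
 top view min dz 0.35068709869018905
[0.4501 0.1997 0.15  ] lowest dz [0.0343 0.0357 0.0363 0.0369] tip centre off [-0.0037 -0.0062  0.0422] 55
 top view min dz 0.08578765408592662
```

The tips sit about 33 mm above the reported TCP at both places, with no sideways offset. That is a constant tool-length offset, so I'll lower every command by 32 mm.

```bash
python3 - <<'E'
s=open('h.py').read()
s=s.replace("def quat(","ZO=-.032  # measured: tips are ~33 mm above the reported TCP\ndef quat(",1)
s=s.replace("ctrl.movel([*xy,z+.03]);ctrl.movel([*xy,z]","ctrl.movel([*xy,z+ZO+.03]);ctrl.movel([*xy,z+ZO]")
open('h.py','w').write(s)
E
grep -c 'z+ZO\]' h.py
python3 - <<'E'
from h import *
ctrl.movel([.45,.25,.2])
s=blobs(lo=.03,hi=.055,box=(.44,.67,-.09,.14));show(s);o=s[0]
w=pick(o['c'],o['yaw']+90,.013,60)
if w>.05:
    m=[.3786,.2636];place(m,84.6-90,.013-.008+.003+.002)
    ctrl.movel([.45,-.05,.25]);im,_=vision.grab_frame('top');cv2.imwrite('pics/t4.png',im)
    show(things('mat'));show(blobs(lo=.025,hi=.05,box=(.28,.45,.18,.36)))
E
```

```text
2
1 [289. 202.] c [ 0.5322 -0.0126] z 0.0432 (108, 60) yaw -89.0 926
t 26.7 width 0.0608 0.061 F [-0.8  0.2 -0.7]
at [ 0.3786  0.2635 -0.0221] w 0.0613 F [ 0.6 -0.3 -0.7]
t 32.3
0.96 [190. 246.] c [0.3795 0.2633] z 0.0058 (141, 102) yaw 84.6 845
1 [185. 258.] c [0.3771 0.2634] z 0.0384 (111, 62) yaw 84.5 960
```

The sander is on the mat, centred to within about 2 mm, at the right height and with matching yaw. Next is the left pine, then a look.

```bash
cat >> h.py <<'E'
def find(kind,near,r=.08):
    L=(120,46,.030) if kind=='pine' else (85,60,.024)
    b=[o for o in blobs(excl=EX) if np.hypot(*(o['c']-near))<r and abs(o['s'][0]-L[0])<6 and abs(o['s'][1]-L[1])<6]
    show(b);return b[0]
def load(kind,near,slot):
    o=find(kind,np.array(near));z=.004 if kind=='pine' else .002
    jaw=(o['yaw']%180)-90
    w=pick(o['c'],jaw,z,50)
    if abs(w-(.046 if kind=='pine' else .06))<.008: place(TRAY+slot,0,z+.010);return True
    print('BAD GRASP');return False
E
python3 - <<'E'
from h import *
load('pine',[.4812,.2511],[-.048,.062])
ctrl.movel([.42,.2,.25])
im,_=vision.grab_frame('top');cv2.imwrite('pics/t5.png',im)
print('in tray');show(blobs(lo=.022,hi=.05,box=(.45,.66,-.1,.15)));print('bench');show(blobs(excl=EX))
E
```

```text
1 [191. 219.] c [0.4813 0.2516] z 0.0313 (121, 46) yaw 83.5 756
t 40.9 width 0.045 0.0451 F [-0.1  0.1 -1.2]
at [ 0.5091  0.0875 -0.0181] w 0.0452 F [-0.4  1.1 -1. ]
t 46.0
in tray
1 [252. 211.] c [0.5075 0.0871] z 0.0392 (119, 46) yaw -89.5 760
bench
1 [360. 163.] c [ 0.6452 -0.2089] z 0.0308 (120, 47) yaw -84.1 720
1 [358. 201.] c [ 0.5395 -0.2031] z 0.025 (86, 60) yaw 84.9 663
1 [358. 237.] c [ 0.4409 -0.2052] z 0.0254 (86, 60) yaw -73.4 672
1 [200. 259.] c [0.3734 0.2236] z 0.0382 (62, 30) yaw -5.2 185
1 [236. 277.] c [0.3256 0.1238] z 0.0263 (97, 27) yaw -88.4 288
```

View pics/t5.png

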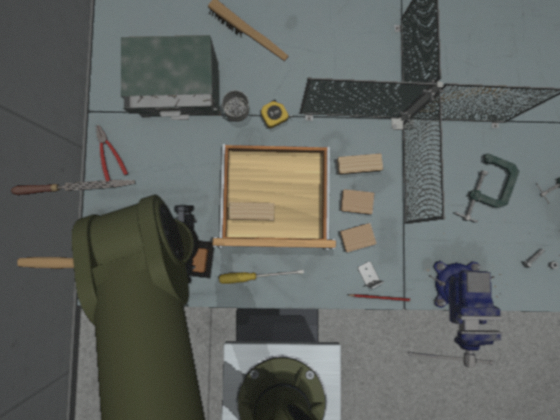

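The pine lies flat in the near-left of the tray at (252,211). The three right-hand blocks and the bar (row 243) haven't moved, and the arm stands at lower left. Next are the far pine and then the two beech blocks.

Run:
```python
from h import *
P=[.42,.2,.25]
for k,n,s in(('pine',[.6452,-.2089],[.048,.062]),('beech',[.5395,-.2031],[.05,-.068])):
    ok=load(k,n,s);ctrl.movep(P,quat(0,P));print('tray');show(blobs(lo=.022,hi=.05,box=(.45,.66,-.1,.15)))
    if not ok: break
print('bench');show(blobs(excl=EX));im,_=vision.grab_frame('top');cv2.imwrite('pics/t6.png',im)
```

```text
1 [360. 163.] c [ 0.6452 -0.2091] z 0.0309 (120, 46) yaw -84.1 713
t 54.0 width 0.045 0.0451 F [ 0.   0.6 -2. ]
at [ 0.6051  0.0875 -0.0181] w 0.045 F [ 0.3  0.2 -1.7]
t 59.5
tray
1 [252. 176.] c [0.603  0.0877] z 0.0391 (118, 46) yaw -89.9 738
1 [252. 211.] c [0.5073 0.0872] z 0.0394 (119, 46) yaw -89.5 756
1 [358. 201.] c [ 0.5395 -0.203 ] z 0.0249 (86, 60) yaw 84.2 668
t 66.9 width 0.0585 0.0586 F [-0.9  0.2 -1. ]
at [ 0.607  -0.0425 -0.0201] w 0.0592 F [ 0.1  0.  -0.8]
t 72.0
tray
1 [300. 176.] c [ 0.6051 -0.042 ] z 0.033 (83, 61) yaw -89.8 671
1 [252. 176.] c [0.6032 0.0878] z 0.039 (118, 47) yaw 89.3 744
1 [252. 211.] c [0.5073 0.0872] z 0.0392 (119, 46) yaw 89.8 760
bench
1 [358. 237.] c [ 0.4406 -0.2048] z 0.0254 (85, 60) yaw -73.3 682
1 [201. 260.] c [0.3741 0.2235] z 0.0379 (60, 31) yaw -5.0 208
1 [236. 277.] c [0.3255 0.1228] z 0.0265 (100, 27) yaw -88.6 294
```

View pics/t6.png

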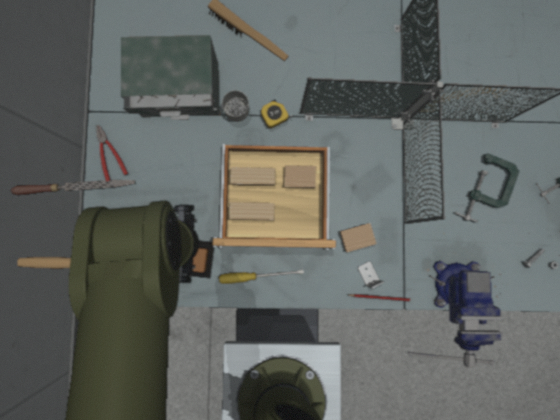

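Three blocks lie flat in the tray at (252,176), (252,211) and (300,176). Only the beech at (358,237) is left on the bench. I'll load it, then check that everything is still in place before the sweep.

Run:
```python
from h import *
load('beech',[.4406,-.2048],[-.05,-.068]);P=[.4,-.22,.25]
ctrl.movep(P,quat(0,P));print('tray');show(blobs(lo=.022,hi=.05,box=(.45,.66,-.1,.15)))
print('bench');show(blobs(lo=.016,hi=.05,excl=EX));print('bar,mat,bracket')
show(things('bar_mid'));show(things('mat'))
P=[.42,.2,.25];ctrl.movep(P,quat(0,P));show(things('bracket'))
im,_=vision.grab_frame('top');cv2.imwrite('pics/t7.png',im);show(blobs(lo=.016,hi=.05,excl=EX))
```

```text
1 [358. 237.] c [ 0.4407 -0.2045] z 0.0254 (86, 60) yaw -73.4 684
t 79.7 width 0.0586 0.0588 F [ 0.6  0.6 -0.9]
at [ 0.507  -0.0425 -0.02  ] w 0.0587 F [-0.6  0.  -0.5]
t 84.8
tray
1 [300. 176.] c [ 0.6051 -0.0419] z 0.0329 (83, 61) yaw 89.9 677
1 [252. 176.] c [0.6032 0.0879] z 0.039 (118, 47) yaw -89.6 748
1 [252. 211.] c [0.5074 0.0871] z 0.0391 (119, 46) yaw -89.9 759
1 [300. 213.] c [ 0.5048 -0.0434] z 0.0332 (83, 58) yaw -88.9 679
bench
1 [185. 258.] c [0.3772 0.2629] z 0.0386 (110, 62) yaw 84.2 966
1 [237. 277.] c [0.3268 0.1235] z 0.0261 (97, 27) yaw -83.1 289
bar,mat,bracket
0.78 [275. 242.] c [0.4218 0.0261] z 0.0872 (308, 20) yaw 89.6 831
0.64 [190. 246.] c [0.3794 0.264 ] z 0.0058 (141, 102) yaw 85.1 840
0.84 [366. 276.] c [ 0.3419 -0.2363] z 0.0065 (58, 40) yaw 26.8 302
1 [201. 260.] c [0.3733 0.2234] z 0.0383 (62, 30) yaw -5.6 236
1 [236. 277.] c [0.327  0.1226] z 0.0262 (100, 27) yaw -85.3 302
```

View pics/t7.png

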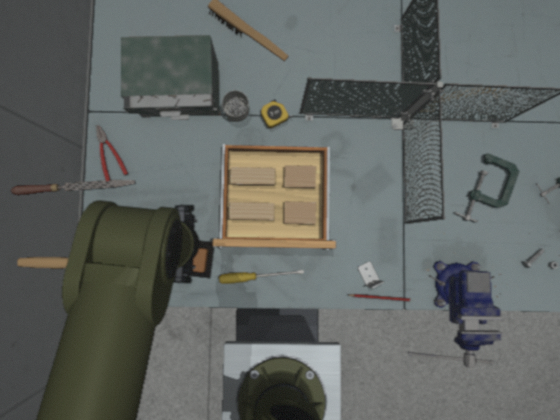

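All four blocks are in flat: pine tops at 39 mm and beech tops at 33 mm, under the 46 mm rim. The sander and bracket haven't moved. Now the bar sweep.

Run:
```python
from h import *
x0,y,z=.4222,.0257,.056+ZO
ctrl.ungrasp();go([x0,y],.2,0);ctrl.movel([x0,y,z+.04]);ctrl.movel([x0,y,z],max_speed=.05)
print(get_state()['contact_force'].round(1));ctrl.close_gripper(40)
f=lambda:get_state()['contact_force'][0]
def rep(n): g=get_state();print(n,'t',round(g['time'],1),g['tcp_pos'].round(4),'w',round(g['width'],4),'F',g['contact_force'].round(1))
def run(x,xs):
    a=get_state()['tcp_pos'][0];n=6
    for q in np.linspace(a,x,n+1)[1:]:
        ctrl.movel([q,y,z],max_speed=.06)
        if abs(f())>15: rep('stuck');return False
    for q in xs:
        ctrl.movel([q,y,z],max_speed=.02);ctrl.pause(.1)
        if abs(f())>10: break
    rep('end');return True
rep('grip')
if run(x0+.25,x0+.25+.002*np.arange(1,9)):
    b,_d=None,None;show(things('bar_mid',pmin=.3))
    show(things('bar_mid','scene'))
    run(x0+.01,x0+.01-.002*np.arange(1,9))
```

```text
[-0.7  0.5 -0.3]
grip t 91.3 [0.4229 0.0257 0.0242] w 0.0197 F [1.7 0.8 2.6]
end t 98.8 [0.6825 0.0256 0.0243] w 0.0194 F [-13.4   0.7  13.6]
0.67 [312. 145.] c [ 0.6806 -0.0636] z 0.0859 (137, 23) yaw 89.0 376
0.56 [345. 175.] c [0.6777 0.0246] z 0.0817 (314, 35) yaw -89.0 661
end t 106.2 [0.4228 0.0257 0.0243] w 0.0193 F [10.5  1.  -2. ]
```

The bar met its stop at both ends, with a travel of 0.260 m. Release, back off and check.

Run:
```python
from h import *
ctrl.ungrasp();ctrl.movel([.4228,.0257,.2]);P=[.4,-.22,.25];ctrl.movep(P,quat(0,P))
print('tray');show(blobs(lo=.022,hi=.05,box=(.45,.66,-.1,.15)));print('sander');show(blobs(lo=.025,hi=.05,box=(.28,.45,.18,.36)))
print('bar');show(things('bar_mid'));P=[.42,.2,.3];ctrl.movep(P,quat(0,P));print('bar,bracket');show(things('bar_mid'));show(things('bracket'))
im,_=vision.grab_frame('scene');cv2.imwrite('pics/s8.png',im);print(get_state()['time'])
```

```text
tray
1 [300. 176.] c [ 0.6051 -0.042 ] z 0.0331 (83, 61) yaw -89.7 673
1 [252. 176.] c [0.6032 0.0877] z 0.039 (117, 47) yaw -89.8 747
1 [252. 211.] c [0.5074 0.0872] z 0.0391 (119, 46) yaw -89.6 758
1 [300. 213.] c [ 0.5048 -0.0435] z 0.0333 (83, 58) yaw -89.1 676
sander
1 [185. 258.] c [0.3771 0.2628] z 0.0385 (110, 62) yaw 84.5 967
bar
0.82 [272. 244.] c [0.4213 0.0262] z 0.0873 (314, 21) yaw 90.0 942
bar,bracket
0.68 [283. 245.] c [0.42   0.0261] z 0.087 (314, 23) yaw 90.0 947
0.88 [365. 276.] c [ 0.3421 -0.2364] z 0.0068 (58, 40) yaw 27.7 300
111.2083
```

View pics/s8.png

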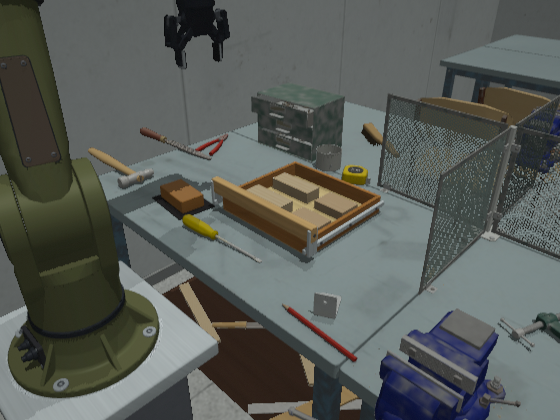

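The picture shows the sander on the mat at (182,195), four blocks flat in the tray, the bar parked at the near end and the bracket at (326,303) where it was. The arm is clear.

```bash
python3 -c "
from station import ticket;print(ticket.close_job())"
```

```text
the job is handed in; nothing more can be done
None
```

The job is done and handed in at about 111 s of the 210 s allowed. The sanding block lies flat in the middle of the mat. All four wooden blocks that were on the bench (two pine, two beech) are flat in the tray. I then swept the gauge bar to its far stop and brought it back to park at the near end.

**Last checks:**
- **Sander:** its centre is within about 2 mm of the mat's centre, turned to match the mat.
- **Blocks:** the tops are at 39 mm (pine) and 33 mm (beech), below the 46 mm rim. None of them moved during the sweep.
- **Bar:** it travelled 0.260 m with contact at both stops, and now stands within about 2 mm of where it started, which is the measuring error.
- **Bracket:** unmoved, to within about 1 mm.

**What went wrong:** the first two grasps of the sander closed on nothing. The cameras showed the real fingertips about 33 mm above the reported tool position. I lowered the grasp, placing and bar-sweep heights by 32 mm, and every grasp after that held. The sander was not moved by the two misses.

**Detection:** the trained networks missed one pine and one beech block in the first look. I found all four blocks from the depth image instead.

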